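Make up the fittings tray for one locker hatch

TASK

Make up the fittings tray for one locker hatch: lay the equal-leaved bronze hinge, the short brass barrel bolt, the brass keep and the notched teak corner block in the tray, each the right way up and flat on the floor of the recess that is cut for it. Leave the T-hinge and the long barrel bolt lying where they are on the bench.

Things in the scene. Friction and masses are not known exactly. Their poses are not given: they have to be found in the camera images.
- hinge_mid (a point): Kit hinge, bronze: two EQUAL flat leaves, 80 mm over both (its x) by 50 mm (its y), 6 mm thick. Along y through the middle runs a raised knuckle, a wall 16 mm wide and 50 long, 26 mm high from the underside, with a round top: grip across it (closing along x), above the leaves. Point: the middle, 13 mm above the underside; z up. 0.26 kg.
- bolt_mid (a point): Kit bolt, the SHORT brass barrel bolt: plate 72 mm (its x) by 32 (y), 4 thick; barrel 18 mm wide from x = -16 to +28 mm, 25 mm high: grip across it (closing along y). Steel rod shows 6 mm past each plate end (84 over all); ball knob over the rod at x = -30, top 34.5 mm. Point: over the plate's middle, 17.25 mm above the underside; z up. 0.19 kg.
- keep_mid (a point): Kit keep (catch plate of the bolt), brass, the smallest fitting: foot 50 mm (its x) by 20 mm (y), 4 mm thick; in the middle a square staple 26 mm along x, 14 mm along y, 26 mm high from the underside, open along y: grip across it (closing along y). Point: the middle, 13 mm above the underside; z up. 0.06 kg.
- block_mid (a point): Teak hatch corner block: 46 x 46 mm, 32 mm high, one corner (+x, +y) rounded to 20 mm, the opposite one (-x, -y) notched 14 x 14 mm. Grip across flat sides 46 mm apart, along its x or y. Point: the middle, 16 mm above the underside; z up. 0.055 kg.
- t_hinge_mid (a point): NOT of the kit: a bronze T-hinge with the same knuckle but UNEQUAL leaves, one short and 50 mm wide, the other a narrow 20 mm strap with a round end; 102 mm long (its x) by 50 mm, 26 mm high. Point: the middle of its length, half-way up; z up.
- long_bolt_mid (a point): NOT of the kit: a LONG brass barrel bolt, like the short one in width and height but 124 mm over the rod (its x), plate 112 x 32 mm, 34.5 mm high. Point: over the middle of its plate, half-way up; z up.
- hinge_nest_floor (a point): The hinge's nest: the wide recess, 98 mm (its x) by 68 mm (its y). Point at the centre of the recess floor, z up, 9 mm above the bench. Fixed plywood pad, 122 mm (its x) by 92 mm (its y), one of four that fill a low tray two by two in any order, all at the tray's yaw. Pad top and tray rim 17 mm above the bench; the dark recess is 8 mm deep. 
- bolt_nest_floor (a point): The barrel bolt's nest: the narrow recess, 90 mm (its x) by 50 mm (its y). Point at the centre of the recess floor, z up, 9 mm above the bench. Fixed plywood pad, 122 mm (its x) by 92 mm (its y), one of four that fill a low tray two by two in any order, all at the tray's yaw. Pad top and tray rim 17 mm above the bench; the dark recess is 8 mm deep. 
- keep_nest_floor (a point): The keep's nest: the smallest recess, 68 mm (its x) by 38 mm (its y). Point at the centre of the recess floor, z up, 9 mm above the bench. Fixed plywood pad, 122 mm (its x) by 92 mm (its y), one of four that fill a low tray two by two in any order, all at the tray's yaw. Pad top and tray rim 17 mm above the bench; the dark recess is 8 mm deep. 
- block_nest_floor (a point): The corner block's nest: the square recess, 64 x 64 mm. Point at the centre of the recess floor, z up, 9 mm above the bench. Fixed plywood pad, 122 mm (its x) by 92 mm (its y), one of four that fill a low tray two by two in any order, all at the tray's yaw. Pad top and tray rim 17 mm above the bench; the dark recess is 8 mm deep. 
Things that resemble listed ones, but are neither listed nor needed, are in the scene too. Of the things shaped like the part that bears block_mid, the wooden one is meant. Leave any white look-alike of the part that bears hinge_mid alone.

How it is judged:
By the outcome, as a careful person would: the job done as asked, in the order asked, and still so for the second after the job is handed in, with the robot touching nothing.
It also fails if it takes over 112 s, if anything falls off the work surface, if the arm or the gripper's body presses on something with over 40 N, if the wrist force passes 120 N, or if a joint passes its speed limit or range.

ROBOT

A 6-joint arm with a two-finger parallel gripper is mounted at the origin on the work surface. World frame = base frame: x ahead of the robot, y to its left, z up, the work surface at z = 0. Lengths are in m, angles in rad, forces in N, time in s.
With the tool pointing down it reaches from about 0.3 to 0.875 m from the base axis. Payload 6.4 kg.
Tool frame: the origin (TCP) lies on the centre line of the jaws, within the pads' length; the fingertips stand 11 mm ahead of it and the grasp point (between the pads) lies 8 mm behind it; x points along the fingers, y is the direction in which the jaws open and shut, and the axes are right-handed (so a half turn about x gives the same grasp; the last joint's range is limited). The gripper opens to 85 mm and grips with 20 to 120 N. Pads are 22 mm wide; open, the fingers measure 114 mm over their backs; the gripper's body (76 mm by 85 mm) begins 54 mm behind the grasp point. The pads swing forward as they close: fully open they stand 13 mm farther back than shut.
Start: joints at [-1.406, 0.181, 1.607, -0, 1.354, -0.206], TCP at [0.208, -0.536, 0.242] pointing down, gripper open.
Joint ranges: [-2.99, 2.99], [-0.89, 2.07], [0.3, 2.58], [-1.14, 4.28], [0, 2.63], [-3.12, 3.12]. Speed limits (rad/s): [2.57, 2.57, 3.01, 3.14, 3.14, 3.14].

INTERFACE

Orientations are given as a unit quaternion [w, x, y, z].
In Python, from bench import ctrl, camera, hand_in gives the robot as it stands. The module is installed in compiled form; this text tells all that it offers.
- The arm moves only by the tool drive_tool, never from a script. Its argument "increments" is a list of rows, each a list of 7 numbers: the shift along the tool's x, y, z in m, then the turn, a rotation vector about the tool's x, y, z in degrees, then the gripper's target within -1 to 1 (fully open at 1, half-way at 0, shut at -1). In form: [[dx, dy, dz, rx, ry, rz, claw], ...]. A call has 1 to 10 rows; each row shifts and turns the commanded pose from where the row before left it, along the tool's axes as they then stand; what a row does not reach is not made up. A row lasts 1/8 s, in which the tool goes at most 62.5 mm and 10.7 degrees, less where a joint would pass 70% of its speed; a pose out of reach is approached as far as the arm can. A call is refused whole if a number of a shift passes 0.0625 or a number of a turn 10.7, either way. A call with a gripper value outside its range is refused whole. The fingers move at their own pace and stop on an object; the grip force is fixed at half the most. Time passes only in rows, so rows that do not move let the fingers close. It gives the time, the measured TCP pose, the force and the opening at its end, in the units of the state.
- ctrl.get_obs(): the state, without advancing time (a new reading comes with each control period).
- camera(name): name is "scene" or "top"; returns a dict with "img" (400x640x3 uint8, red, green, blue), "depth" (400x640 float32, m along the optical axis (not along the pixel's ray), 0 where there is no reading), "fx", "fy", "cx", "cy" (pixels), "k1" (the pictures are not rectified: a ray, as slopes to the right and down, at radius r is drawn at 1 + k1 r^2 times it, then the intrinsics apply), "world_from_camera" (4x4, takes a point from camera to world coordinates). Camera axes: x right, y down, z forward; pixel columns grow to the right and rows downward; lengths in m; the calibration is good to about 2 mm. A picture is of the moment at which its call begins.
- hand_in(): hands the job in, once; it reports no verdict.
The state is a dict: "time_s": time; "q": joint angles; "dq": joint speeds; "joint_efforts": joint torques, N m; "eef_pos": TCP position; "eef_rot": TCP orientation; "wrist_force": force on the tool from outside, world axes, zero at the start; "torque": the same for the moment, N m; "opening": opening from 0.0 (shut) to 1.0 (fully open).
Only numpy, scipy, OpenCV 4.12 (cv2) and the standard library are available. Lean on these libraries where they do the work, as an engineer would, in place of code of your own. Each camera call takes 0.05 s, during which the arm holds its last target.

## Working session

There is one attempt and no reset: what is moved stays moved. The work goes in short steps, Python scripts to look and compute and a tool call to move; the robot and the scene stay as the last step left them, time stands still between calls to the robot, and variables do not carry over. Pictures are saved under pics/ and viewed, and the job is handed in when it is done.

Besides the shell and the picture viewer there is one more tool, called after "Call:" as name(argument=value, ...), one argument or row to a line, values as JSON. drive_tool: Moves the arm, as the interface text tells. Its arguments: {"type":"object","properties":{"increments":{"type":"array","items":{"type":"array","items":{"type":"number"}}}},"required":["increments"]}

```bash
mkdir -p pics; ls; cat > h.py <<'E'
import numpy as np,cv2,pickle
def grab(name,tag):
    from bench import camera
    c=camera(name); pickle.dump(c,open(f'pics/{tag}.pkl','wb'))
    cv2.imwrite(f'pics/{tag}.png',c['img'][:,:,::-1]); return c
def load(tag): return pickle.load(open(f'pics/{tag}.pkl','rb'))
def ray(c,uv):
    K=np.array([[c['fx'],0,c['cx']],[0,c['fy'],c['cy']],[0,0,1.]])
    p=cv2.undistortPoints(np.array(uv,float).reshape(-1,1,2),K,np.array([c['k1'],0,0,0.])).reshape(-1,2)
    d=np.c_[p,np.ones(len(p))]
    T=c['world_from_camera']; return T[:3,3],d@T[:3,:3].T
def onplane(c,uv,z):
    o,d=ray(c,uv); t=(z-o[2])/d[:,2]; return o+d*t[:,None]
def cloud(c):
    v,u=np.mgrid[:400,:640]; o,d=ray(c,np.stack([u.ravel(),v.ravel()],1))
    P=o+d*c['depth'].reshape(-1,1); return P.reshape(400,640,3)
E
python3 - <<'E'
from h import *
from bench import ctrl
for n in('scene','top'):
    c=grab(n,n+'0'); print(c['fx'],c['cx'],c['cy'],c['k1'],c['world_from_camera'].round(3).tolist())
o=ctrl.get_obs();print({k:np.round(v,3).tolist() for k,v in o.items()})
E
```

```text
pics
367.3226623445694 325.29622268328217 203.08055476041517 0.017988004721493308 [[0.137, 0.573, -0.808, 1.171], [0.99, -0.099, 0.097, -0.117], [-0.024, -0.813, -0.581, 0.487], [0.0, 0.0, 0.0, 1.0]]
403.3941534120078 325.91047212393073 202.27831463117602 -0.0055430150223884 [[-0.011, -0.987, 0.16, 0.397], [-1.0, 0.012, 0.007, -0.042], [-0.009, -0.16, -0.987, 0.886], [0.0, 0.0, 0.0, 1.0]]
{'time_s': 0.1, 'q': [-1.406, 0.182, 1.608, -0.0, 1.354, -0.206], 'dq': [0.0, -0.001, -0.003, -0.001, -0.002, -0.0], 'joint_efforts': [0.001, -44.587, -35.224, -0.0, 0.004, 0.0], 'eef_pos': [0.208, -0.535, 0.241], 'eef_rot': [0.13, 0.695, 0.131, -0.695], 'wrist_force': [0.357, 1.086, 0.735], 'torque': [-0.041, -0.028, -0.021], 'opening': 1.002}
```

View pics/top0.png

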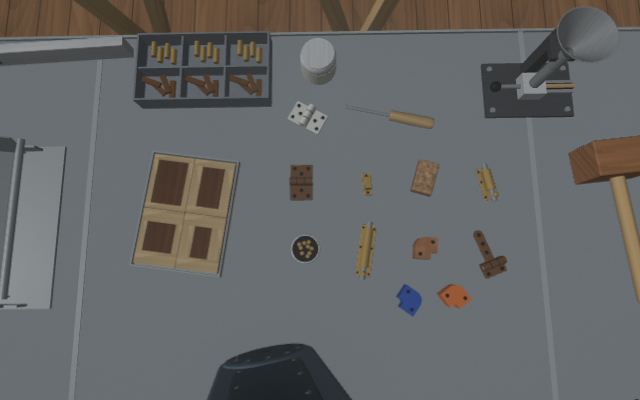

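View pics/scene0.png

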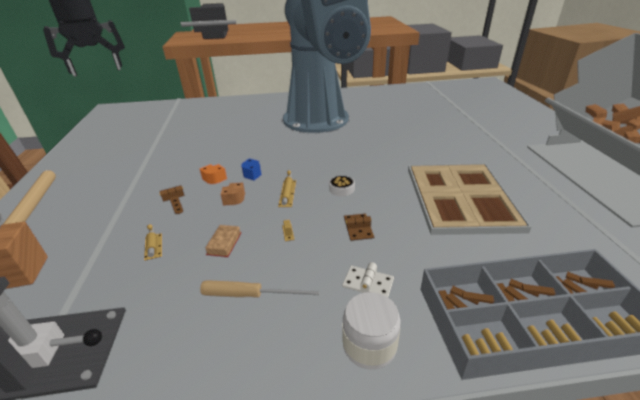

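The top view shows the tray at about (185,213), the hinge at (301,183), the keep at (367,184), the short bolt at (487,183) and the teak block at (426,248). The decoys are the T-hinge at (490,255), the long bolt at (366,250), and the white, blue and orange look-alikes. I'll zoom in next.

```bash
python3 - <<'E'
from h import *
c=load('top0'); im=c['img'][:,:,::-1]
a=cv2.resize(im[140:285,125:245],None,fx=4,fy=4,interpolation=cv2.INTER_CUBIC)
cv2.imwrite('pics/tray.png',a)
t=[]
for (u,v) in [(301,183),(367,184),(487,183),(426,248)]:
    t.append(cv2.resize(im[v-25:v+25,u-30:u+30],None,fx=6,fy=6,interpolation=cv2.INTER_CUBIC))
cv2.imwrite('pics/parts.png',np.vstack([np.hstack(t[:2]),np.hstack(t[2:])]))
P=cloud(c)
for n,(u,v) in dict(hinge=(301,183),keep=(367,184),bolt=(487,183),block=(426,248)).items():
    s=P[v-25:v+25,u-25:u+25].reshape(-1,3); print(n, np.percentile(s[:,2],[1,10,50,95,99,99.8]).round(4))
E
```

```text
hinge [-0.0031 -0.0014  0.0012  0.0235  0.0273  0.8855]
keep [-2.900e-03 -1.400e-03  6.000e-04  5.700e-03  2.800e-02  8.855e-01]
bolt [-0.0027 -0.0011  0.0013  0.0238  0.0327  0.8855]
block [-0.0027 -0.0011  0.0013  0.0335  0.035   0.0383]
```

View pics/tray.png

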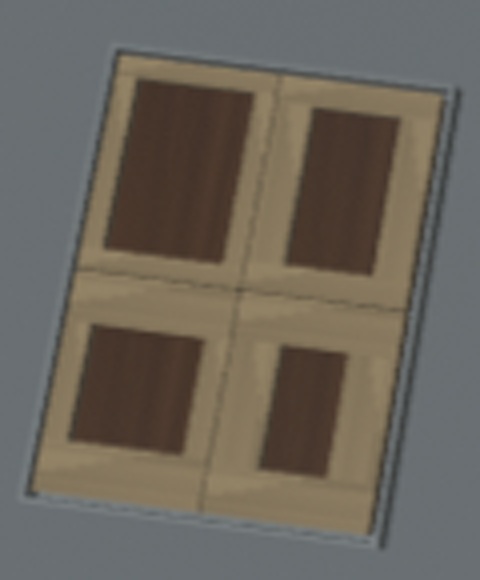

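View pics/parts.png

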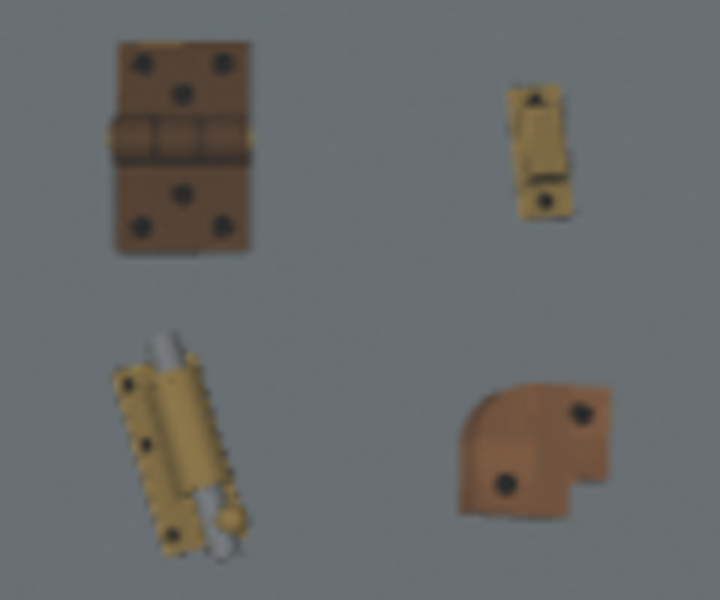

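```bash
cat > meas.py <<'E'
from h import *
def comps(c,mask,roi):
    u0,v0,u1,v1=roi; m=np.zeros(mask.shape,np.uint8); m[v0:v1,u0:u1]=mask[v0:v1,u0:u1]
    cs,_=cv2.findContours(m,cv2.RETR_EXTERNAL,cv2.CHAIN_APPROX_NONE)
    return sorted(cs,key=cv2.contourArea,reverse=True)
def rect(c,cnt,z):
    p=onplane(c,cnt.reshape(-1,2),z)[:,:2]
    (x,y),(w,h),a=cv2.minAreaRect((p*1000).astype(np.float32))
    if w<h: w,h,a=h,w,a+90
    a=(a+90)%180-90
    return np.round([x,y,w,h,a],1)   # mm, long axis yaw deg
E
python3 - <<'E'
from meas import *
c=load('top0'); im=c['img']; hsv=cv2.cvtColor(im,cv2.COLOR_RGB2HSV)
lab=cv2.cvtColor(im,cv2.COLOR_RGB2LAB).astype(int)
print('bench lab',lab[230,270],hsv[230,270])
warm=(lab[...,2]>lab[230,270][2]+7)
P=cloud(c); H=P[...,2]
for n,(u,v),zp,r in [('hinge',(301,183),.006,28),('keep',(367,184),.004,20),('bolt',(487,183),.004,25),('block',(426,248),.032,20)]:
    roi=(u-r,v-r,u+r,v+r)
    for z in (zp,):
        print(n,'warm',rect(c,comps(c,warm,roi)[0],z))
    for zt,zu in ((.015,.8),(.012,.8)):
        m=(H>zt)&(H<.1); cs=comps(c,m,roi)
        if cs:
            mm=np.zeros(m.shape,np.uint8); cv2.drawContours(mm,cs[:1],-1,1,-1)
            q=P[(mm>0)&m]; rr=cv2.minAreaRect((q[:,:2]*1000).astype(np.float32)); print('   top pts',zt,len(q),np.round(rr[0],1),np.round(rr[1],1),round(rr[2],1),'mean',(q.mean(0)*1000).round(1))
roi=(125,140,245,285)
t=comps(c,warm,roi)[0]; print('tray',rect(c,t,.017))
dark=warm&(hsv[...,2]<95)
for k in comps(c,dark,roi)[:4]:
    print('nest (rim z=17)',rect(c,k,.017),'floor',rect(c,k,.009))
E
```

```text
bench lab [119 127 125] [102  22 115]
hinge warm [587.1  20.4  77.4  55.8  -0.8]
   top pts 0.015 172 [587.   20.4] [52.7 16.4] 89.4 mean [585.4  19.4  24.3]
   top pts 0.012 175 [586.8  20.4] [52.8 16.5] 89.9 mean [585.3  19.7  24.1]
keep warm [ 581.2 -126.4   50.6   21.4    4.6]
   top pts 0.015 82 [ 580.8 -125.7] [26.1 14. ] 4.0 mean [ 580.1 -125.5   25.9]
   top pts 0.012 86 [ 580.8 -125.7] [26.1 14. ] 4.0 mean [ 579.5 -125.4   25.3]
bolt warm [ 579.3 -393.4   72.3   34.1   12.4]
   top pts 0.015 284 [ 578.9 -392.5] [84.2 18.2] 12.7 mean [ 578.4 -391.3   23.4]
   top pts 0.012 290 [ 578.9 -392.5] [84.2 18.2] 12.7 mean [ 578.5 -391.1   23.2]
block warm [ 437.4 -242.5   53.6   43.9   89.3]
   top pts 0.015 452 [ 437.  -243.8] [45.4 46. ] 85.9 mean [ 437.3 -242.1   32. ]
   top pts 0.012 460 [ 437.  -243.8] [45.4 46. ] 85.9 mean [ 437.1 -241.8   31.7]
tray [521.6 272.  244.6 186.5  -8. ]
nest (rim z=17) [588.2 309.5  96.6  65.9  -7.9] floor [590.  312.7  97.5  66.5  -7.9]
nest (rim z=17) [575.5 218.6  88.4  48.6  -8.4] floor [577.1 221.   89.2  49.   -8.4]
nest (rim z=17) [467.5 326.6  62.6  62.1  -8.2] floor [468.2 330.   63.2  62.7  -8.2]
nest (rim z=17) [454.8 235.8  66.8  36.3  -7.9] floor [455.3 238.3  67.4  36.7  -7.9]
```

```bash
cat > plan.py <<'E'
import numpy as np
from scipy.spatial.transform import Rotation as Ro
def st():
    from bench import ctrl
    o=ctrl.get_obs(); q=np.array(o['eef_rot']); R=Ro.from_quat(q[[1,2,3,0]]).as_matrix()
    return np.array(o['eef_pos'])*1000,R,o
def rep(target=None,yaw=None):
    """target mm TCP, yaw deg of jaw axis (mod 180)"""
    p,R,o=st()
    y=np.degrees(np.arctan2(R[1,1],R[0,1]))
    print('t',round(o['time_s'],2),'pos',p.round(1),'jawyaw',round(y,1),'xaxis',R[:,0].round(3),'F',np.round(o['wrist_force'],1),'open mm',round(o['opening']*85,1),'q',np.round(o['q'],2))
    if target is None: return
    turn=0
    if yaw is not None:
        d=(yaw-y+90)%180-90
        turn=-d  # tool x down: world +yaw = -tool x
        print('turn about tool x deg',round(turn,1),' alt',round(turn-np.sign(turn)*180,1), 'q6',round(o['q'][5],2))
    # ideal: tool vertical with final yaw
    yy=np.radians(y-turn)
    Yt=np.array([np.cos(yy),np.sin(yy),0]);Xt=np.array([0,0,-1.]);Zt=np.cross(Xt,Yt)
    d=np.array(target)-p
    print('after the turn: tool shift mm', np.round([d@Xt,d@Yt,d@Zt],1),' tilt fix (rotvec tool deg)',np.degrees(Ro.from_matrix(R.T@np.c_[Xt,[np.cos(np.radians(y)),np.sin(np.radians(y)),0],np.cross(Xt,[np.cos(np.radians(y)),np.sin(np.radians(y)),0])]).as_rotvec()).round(2))
E
python3 -c "
from plan import *
rep((587,20.4,120),-0.5)
rep((437.5,-243.5,120),-4)
rep((582,-392,120),102.5)
rep((581,-126,120),94)"
```

```text
t 0.1 pos [ 208.3 -535.4  241.4] jawyaw -68.8 xaxis [-0.     0.002 -1.   ] F [0.4 1.1 0.7] open mm 85.2 q [-1.41  0.18  1.61 -0.    1.35 -0.21]
turn about tool x deg -68.3  alt 111.7 q6 -0.21
after the turn: tool shift mm [ 121.4  373.8 -559.1]  tilt fix (rotvec tool deg) [-0.   -0.02  0.09]
t 0.1 pos [ 208.3 -535.4  241.4] jawyaw -68.8 xaxis [-0.     0.002 -1.   ] F [0.4 1.1 0.7] open mm 85.2 q [-1.41  0.18  1.61 -0.    1.35 -0.21]
turn about tool x deg -64.8  alt 115.2 q6 -0.21
after the turn: tool shift mm [ 121.4  208.3 -307.2]  tilt fix (rotvec tool deg) [-0.   -0.02  0.09]
t 0.1 pos [ 208.3 -535.4  241.4] jawyaw -68.8 xaxis [-0.     0.002 -1.   ] F [0.4 1.1 0.7] open mm 85.2 q [-1.41  0.18  1.61 -0.    1.35 -0.21]
turn about tool x deg 8.7  alt -171.3 q6 -0.21
after the turn: tool shift mm [ 121.4  -59.1 -395.9]  tilt fix (rotvec tool deg) [-0.   -0.02  0.09]
t 0.1 pos [ 208.3 -535.4  241.4] jawyaw -68.8 xaxis [-0.     0.002 -1.   ] F [0.4 1.1 0.7] open mm 85.2 q [-1.41  0.18  1.61 -0.    1.35 -0.21]
turn about tool x deg 17.2  alt -162.8 q6 -0.21
after the turn: tool shift mm [ 121.4 -382.4 -400.4]  tilt fix (rotvec tool deg) [-0.   -0.02  0.09]
```

Call:
drive_tool(
  increments=[
    [0, 0, 0, -9.76, 0, 0, -0.05],
    [0, 0, 0, -9.76, 0, 0, -0.05],
    [0, 0, 0, -9.76, 0, 0, -0.05],
    [0, 0, 0, -9.76, 0, 0, -0.05],
    [0, 0, 0, -9.76, 0, 0, -0.05],
    [0, 0, 0, -9.76, 0, 0, -0.05],
    [0, 0, 0, -9.74, 0, 0, -0.05],
  ],
)

```text
time_s: 0.98
eef_pos: [0.2083, -0.5356, 0.2417]
eef_rot: [0.499, 0.501, 0.5, -0.5]
wrist_force: [0.7, -0.0, -0.3]
opening: 0.474
```

Call:
drive_tool(
  increments=[
    [0, 0.037, -0.055, 0, 0, 0, -0.05],
    [0, 0.037, -0.055, 0, 0, 0, -0.05],
    [0, 0.037, -0.055, 0, 0, 0, -0.05],
    [0.01, 0.037, -0.055, 0, 0, 0, -0.05],
    [0.02, 0.037, -0.055, 0, 0, 0, -0.05],
    [0.02, 0.037, -0.055, 0, 0, 0, -0.05],
    [0.02, 0.037, -0.055, 0, 0, 0, -0.05],
    [0.02, 0.037, -0.055, 0, 0, 0, -0.05],
    [0.02, 0.037, -0.055, 0, 0, 0, -0.05],
    [0.01, 0.037, -0.055, 0, 0, 0, -0.05],
  ],
)

```text
time_s: 2.22
eef_pos: [0.5531, -0.0303, 0.132]
eef_rot: [-0.497, -0.502, -0.499, 0.502]
wrist_force: [1.6, -1.3, 0.9]
opening: 0.476
```

Call:
drive_tool(
  increments=[
    [0, 0, 0, 0, 0, 0, -0.6],
    [0, 0, 0, 0, 0, 0, -0.6],
    [0, 0, 0, 0, 0, 0, -0.6],
    [0, 0, 0, 0, 0, 0, -0.6],
  ],
)

```text
time_s: 2.72
eef_pos: [0.5528, -0.0336, 0.1338]
eef_rot: [0.498, 0.503, 0.497, -0.502]
wrist_force: [-0.1, -1.3, -0.3]
opening: 0.202
```

```bash
python3 - <<'E'
from h import *; from plan import *
rep((587,20.4,120),-0.5)
c=grab('scene','s1'); P=cloud(c); p=st()[0]/1000
m=(abs(P[...,0]-p[0])<.09)&(abs(P[...,1]-p[1])<.06)&(P[...,2]>.045)&(P[...,2]<.4)&(c['depth']>0)
q=P[m]; print(len(q)); 
print('low z pct rel TCP mm',(np.percentile(q[:,2],[0,1,2,5,10])*1000-p[2]*1000).round(1))
v,u=np.where(m);print(u.min(),u.max(),v.min(),v.max())
im=c['img'][:,:,::-1][max(0,v.max()-110):v.max()+40,u.min()-40:u.max()+60]; cv2.imwrite('pics/s1c.png',cv2.resize(im,None,fx=3.5,fy=3.5))
E
```

```text
t 2.73 pos [552.8 -33.6 133.8] jawyaw -0.6 xaxis [ 0.001 -0.    -1.   ] F [-0.1 -1.3 -0.3] open mm 17.1 q [-0.27  0.26  1.75 -0.    1.13 -0.26]
turn about tool x deg -0.1  alt 179.9 q6 -0.26
after the turn: tool shift mm [ 13.8  33.7 -54.3]  tilt fix (rotvec tool deg) [-0.    0.01 -0.03]
5830
low z pct rel TCP mm [-13.6  -1.2   8.4  43.   78. ]
286 364 11 174
```

View pics/s1c.png

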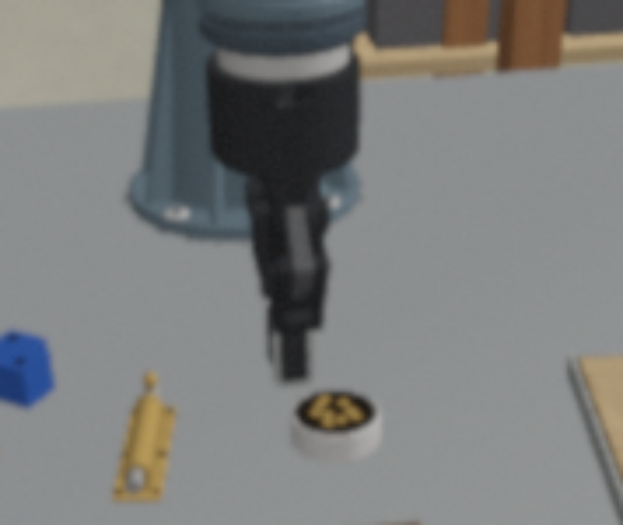

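Call:
drive_tool(
  increments=[
    [0, 0.017, -0.027, 0, 0, 0, 0.0],
    [0, 0.0167, -0.0273, 0, 0, 0, 0.0],
    [0.02, 0, 0, 0, 0, 0, 0.0],
    [0.02, 0, 0, 0, 0, 0, 0],
    [0.02, 0, 0, 0, 0, 0, 0],
    [0, 0, 0, 0, 0, 0, 0],
    [0, 0, 0, 0, 0, 0, 0],
    [0, 0, 0, 0, 0, 0, 0],
  ],
)

```text
time_s: 3.78
eef_pos: [0.5879, 0.0215, 0.0743]
eef_rot: [0.498, 0.502, 0.497, -0.502]
wrist_force: [0.3, 0.2, 1.0]
opening: 0.501
```

```bash
python3 -c "
from plan import *
rep((587,20.4,21),-0.5)"
```

```text
t 3.77 pos [587.9  21.5  74.3] jawyaw -0.5 xaxis [ 0.002 -0.    -1.   ] F [0.3 0.2 1. ] open mm 42.5 q [-0.17  0.41  1.69 -0.    1.04 -0.16]
turn about tool x deg 0.0  alt -180.0 q6 -0.16
after the turn: tool shift mm [53.3 -0.9  1.1]  tilt fix (rotvec tool deg) [-0.    0.02 -0.09]
```

Call:
drive_tool(
  increments=[
    [0.015, -0.001, 0.001, 0, 0, 0, 0],
    [0.015, 0, 0, 0, 0, 0, 0],
    [0.015, 0, 0, 0, 0, 0, 0],
    [0.008, 0, 0, 0, 0, 0, 0],
    [0, 0, 0, 0, 0, 0, 0],
    [0, 0, 0, 0, 0, 0, -1],
    [0, 0, 0, 0, 0, 0, -1],
    [0, 0, 0, 0, 0, 0, -1],
    [0, 0, 0, 0, 0, 0, -1],
    [0, 0, 0, 0, 0, 0, -1],
  ],
)

```text
time_s: 5.03
eef_pos: [0.587, 0.0207, 0.0213]
eef_rot: [0.499, 0.502, 0.497, -0.502]
wrist_force: [-0.4, 0.4, 6.2]
opening: 0.168
```

Call:
drive_tool(
  increments=[
    [-0.01, 0, 0, 0, 0, 0, -1],
    [-0.02, 0, 0, 0, 0, 0, -1],
    [-0.02, 0, 0, 0, 0, 0, -1],
    [0, 0, 0, 0, 0, 0, -1],
    [0, 0, 0, 0, 0, 0, -1],
  ],
)

```text
time_s: 5.65
eef_pos: [0.586, 0.0208, 0.0705]
eef_rot: [0.498, 0.502, 0.498, -0.502]
wrist_force: [-0.3, 0.5, -2.5]
opening: 0.163
```

```bash
python3 - <<'E'
from h import *; from plan import *
rep((588.2,309.5,70),-8)
c=grab('scene','s2'); im=c['img'][:,:,::-1][120:280,270:430]; cv2.imwrite('pics/s2c.png',cv2.resize(im,None,fx=3.5,fy=3.5))
E
```

```text
t 5.65 pos [586.   20.8  70.5] jawyaw -0.5 xaxis [ 0. -0. -1.] F [-0.3  0.5 -2.5] open mm 13.8 q [-0.17  0.41  1.69  0.    1.03 -0.16]
turn about tool x deg 7.5  alt -172.5 q6 -0.16
after the turn: tool shift mm [   0.5  -38.1 -286.2]  tilt fix (rotvec tool deg) [-0.    0.   -0.01]
```

View pics/s2c.png

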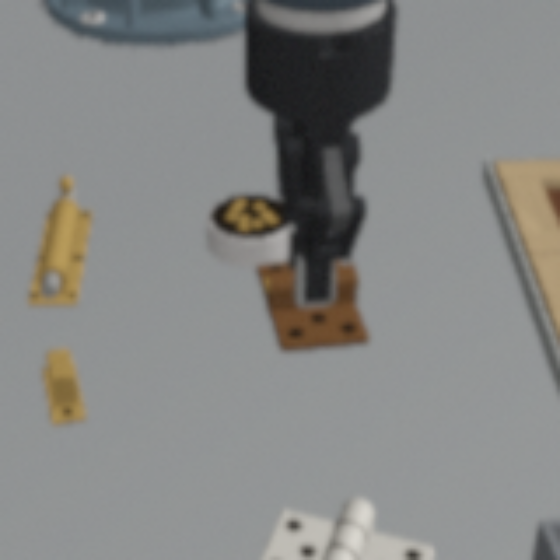

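Call:
drive_tool(
  increments=[
    [0, 0, 0, 7.5, 0, 0, -1],
    [0, -0.0063, -0.0477, 0, 0, 0, -1],
    [0, -0.0063, -0.0477, 0, 0, 0, -1],
    [0, -0.0063, -0.0477, 0, 0, 0, -1],
    [0, -0.0063, -0.0477, 0, 0, 0, -1],
    [0, -0.0063, -0.0477, 0, 0, 0, -1],
    [0, -0.0063, -0.0477, 0, 0, 0, -1],
    [0, 0, 0, 0, 0, 0, -1],
    [0, 0, 0, 0, 0, 0, -1],
    [0, 0, 0, 0, 0, 0, -1],
  ],
)

```text
time_s: 6.95
eef_pos: [0.5882, 0.308, 0.0698]
eef_rot: [-0.464, -0.533, -0.464, 0.534]
wrist_force: [0.2, -0.3, -2.9]
opening: 0.166
```

```bash
python3 - <<'E'
from h import *; from plan import *
rep((588.2,309.5,31),-8)
c=grab('scene','s3'); im=c['img'][:,:,::-1][100:280,370:560]; cv2.imwrite('pics/s3c.png',cv2.resize(im,None,fx=3.5,fy=3.5))
E
```

```text
t 6.95 pos [588.2 308.   69.8] jawyaw -8.0 xaxis [-0.001 -0.001 -1.   ] F [ 0.2 -0.3 -2.9] open mm 14.1 q [ 0.3   0.56  1.48 -0.    1.11  0.44]
turn about tool x deg -0.0  alt 180.0 q6 0.44
after the turn: tool shift mm [38.8 -0.2 -1.5]  tilt fix (rotvec tool deg) [0.   0.04 0.06]
```

View pics/s3c.png

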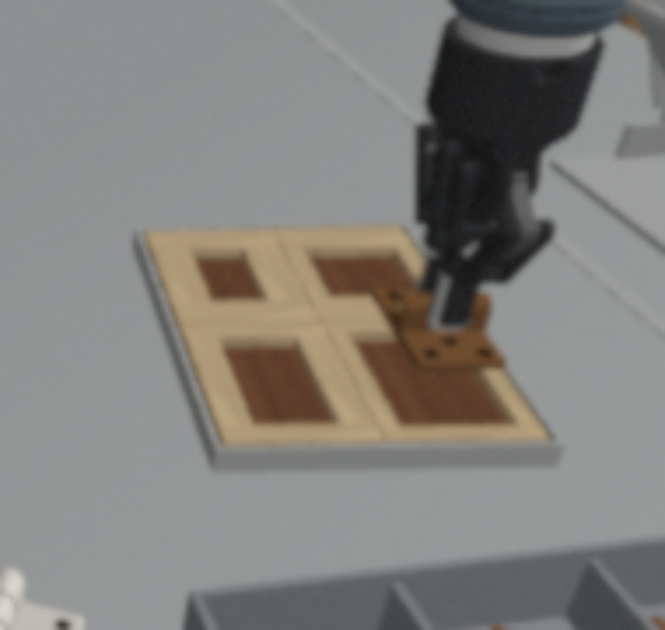

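Call:
drive_tool(
  increments=[
    [0.015, 0, -0.0015, 0, 0, 0, -1],
    [0.015, 0, 0, 0, 0, 0, -1],
    [0.007, 0, 0, 0, 0, 0, -1],
    [0.002, 0, 0, 0, 0, 0, -1],
    [0, 0, 0, 0, 0, 0, -1],
    [0, 0, 0, 0, 0, 0, -1],
  ],
)

```text
time_s: 7.75
eef_pos: [0.5889, 0.3111, 0.0318]
eef_rot: [0.464, 0.534, 0.464, -0.533]
wrist_force: [0.9, -0.6, -3.2]
opening: 0.164
```

```bash
python3 -c "
from plan import *
rep((588.2,309.5,30),-8)"
```

```text
t 7.75 pos [588.9 311.1  31.8] jawyaw -8.0 xaxis [ 0.001  0.    -1.   ] F [ 0.9 -0.6 -3.2] open mm 14.0 q [0.31 0.61 1.48 0.   1.05 0.45]
turn about tool x deg 0.0  alt -180.0 q6 0.45
after the turn: tool shift mm [ 1.8 -0.4  1.7]  tilt fix (rotvec tool deg) [ 0.   -0.02 -0.04]
```

Call:
drive_tool(
  increments=[
    [0.0015, 0, 0.0015, 0, 0, 0, -1],
    [0, 0, 0, 0, 0, 0, -1],
    [0, 0, 0, 0, 0, 0, -0.2],
    [0, 0, 0, 0, 0, 0, -0.2],
    [0, 0, 0, 0, 0, 0, -0.2],
    [-0.015, 0, 0, 0, 0, 0, -0.2],
    [-0.03, 0, 0, 0, 0, 0, -0.2],
    [-0.04, 0, 0, 0, 0, 0, -0.2],
    [0, 0, 0, 0, 0, 0, -0.2],
    [0, 0, 0, 0, 0, 0, -0.2],
  ],
)

```text
time_s: 9.0
eef_pos: [0.5883, 0.3094, 0.1155]
eef_rot: [0.464, 0.534, 0.464, -0.533]
wrist_force: [0.3, -0.2, -0.5]
opening: 0.399
```

```bash
python3 - <<'E'
from plan import *
# bolt: centre (579,-393), axis yaw 12.6; grip 3mm along +x
a=np.radians(12.6); g=np.array([579.2,-393.2])+3*np.array([np.cos(a),np.sin(a)]); print(g)
rep((*g,110),102.6)
E
```

```text
[ 582.12775029 -392.54557028]
t 9.0 pos [588.3 309.4 115.5] jawyaw -8.0 xaxis [ 0.001  0.    -1.   ] F [ 0.3 -0.2 -0.5] open mm 33.9 q [ 0.31  0.5   1.46 -0.    1.18  0.44]
turn about tool x deg 69.4  alt -110.6 q6 0.44
after the turn: tool shift mm [  5.5 683.7 159.2]  tilt fix (rotvec tool deg) [ 0.   -0.02 -0.04]
```

Call:
drive_tool(
  increments=[
    [0, 0, 0, 9.91, 0, 0, 0.1],
    [0, 0, 0, 9.91, 0, 0, 0.1],
    [0, 0, 0, 9.91, 0, 0, 0.1],
    [0, 0, 0, 9.91, 0, 0, 0.1],
    [0, 0, 0, 9.91, 0, 0, 0.1],
    [0, 0, 0, 9.91, 0, 0, 0.1],
    [0, 0, 0, 9.91, 0, 0, 0.1],
  ],
)

```text
time_s: 9.88
eef_pos: [0.5872, 0.309, 0.1131]
eef_rot: [-0.076, -0.702, -0.076, 0.704]
wrist_force: [0.2, -0.7, -0.7]
opening: 0.552
```

Call:
drive_tool(
  increments=[
    [0, 0.05, 0.0116, 0, 0, 0, 0.1],
    [0, 0.05, 0.0116, 0, 0, 0, 0.1],
    [0, 0.05, 0.0116, 0, 0, 0, 0.1],
    [0, 0.05, 0.0116, 0, 0, 0, 0.1],
    [0, 0.05, 0.0116, 0, 0, 0, 0.1],
    [0, 0.05, 0.0116, 0, 0, 0, 0.1],
    [0, 0.05, 0.0116, 0, 0, 0, 0.1],
    [0, 0.05, 0.0116, 0, 0, 0, 0.1],
    [0, 0.05, 0.0116, 0, 0, 0, 0.1],
    [0, 0.05, 0.0116, 0, 0, 0, 0.1],
  ],
)

```text
time_s: 11.12
eef_pos: [0.5837, -0.205, 0.1134]
eef_rot: [-0.077, -0.702, -0.079, 0.704]
wrist_force: [0.8, -0.1, 0.3]
opening: 0.549
```

Call:
drive_tool(
  increments=[
    [0, 0.05, 0.0116, 0, 0, 0, 0.1],
    [0, 0.05, 0.0116, 0, 0, 0, 0.1],
    [0, 0.05, 0.0116, 0, 0, 0, 0.1],
    [0, 0.033, 0.008, 0, 0, 0, 0.1],
    [0.02, 0, 0, 0, 0, 0, 0.1],
    [0.02, 0, 0, 0, 0, 0, 0.1],
    [0, 0, 0, 0, 0, 0, 0.1],
    [0, 0, 0, 0, 0, 0, 0.1],
  ],
)

```text
time_s: 12.12
eef_pos: [0.5835, -0.3905, 0.0746]
eef_rot: [-0.078, -0.703, -0.079, 0.703]
wrist_force: [-0.5, -0.5, 0.6]
opening: 0.551
```

```bash
python3 - <<'E'
from h import *; from plan import *
rep((582.1,-392.5,23),102.6)
c=grab('top','t4'); im=c['img'][:,:,::-1]
cv2.imwrite('pics/t4.png',im)
a=im[145:285,125:245]; b=im[130:270,430:550]
cv2.imwrite('pics/t4c.png',cv2.resize(np.hstack([a,b]),None,fx=3.3,fy=3.3,interpolation=cv2.INTER_CUBIC))
E
```

```text
t 12.12 pos [ 583.5 -390.5   74.6] jawyaw -77.2 xaxis [-0.001  0.001 -1.   ] F [-0.5 -0.5  0.6] open mm 46.8 q [-0.76  0.63  1.36  0.    1.16  0.59]
turn about tool x deg 0.2  alt -179.8 q6 0.59
after the turn: tool shift mm [51.6  1.6  1.8]  tilt fix (rotvec tool deg) [0.   0.02 0.04]
```

View pics/t4c.png

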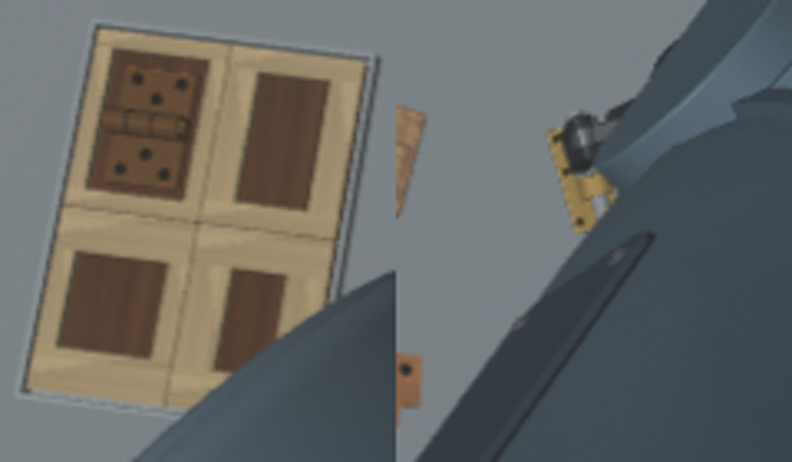

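The hinge lies flat and centred in the wide recess (upper-left pad), and the gripper is over the short bolt.

Call:
drive_tool(
  increments=[
    [0.02, 0.0016, 0.0018, 0, 0, 0, 0.1],
    [0.02, 0, 0, 0, 0, 0, 0.1],
    [0.011, 0, 0, 0, 0, 0, 0.1],
    [0, 0, 0, 0, 0, 0, 0.1],
    [0, 0, 0, 0, 0, 0, -1],
    [0, 0, 0, 0, 0, 0, -1],
    [0, 0, 0, 0, 0, 0, -1],
    [0, 0, 0, 0, 0, 0, -1],
    [0, 0, 0, 0, 0, 0, -1],
    [0, 0, 0, 0, 0, 0, -1],
  ],
)

```text
time_s: 13.42
eef_pos: [0.5824, -0.3942, 0.025]
eef_rot: [0.079, 0.703, 0.078, -0.702]
wrist_force: [0.1, 0.1, 5.2]
opening: 0.174
```

Call:
drive_tool(
  increments=[
    [-0.01, 0, 0, 0, 0, 0, -1],
    [-0.02, 0, 0, 0, 0, 0, -1],
    [-0.03, 0, 0, 0, 0, 0, -1],
    [0, 0, 0, 0, 0, 0, -1],
    [0, 0, 0, 0, 0, 0, -1],
  ],
)

```text
time_s: 14.05
eef_pos: [0.5815, -0.3934, 0.0835]
eef_rot: [-0.078, -0.703, -0.078, 0.703]
wrist_force: [0.4, -0.0, -2.5]
opening: 0.18
```

```bash
python3 - <<'E'
from h import *; from plan import *
# nest centre 575.5,218.6 yaw -8 ; TCP is +3 along bolt x
a=np.radians(-8); g=np.array([575.5,218.5])+3*np.array([np.cos(a),np.sin(a)]); print(g)
rep((*g,82),82)
c=grab('scene','s5'); im=c['img'][:,:,::-1][130:290,100:260]; cv2.imwrite('pics/s5c.png',cv2.resize(im,None,fx=3.5,fy=3.5))
E
```

```text
[578.47080421 218.0824807 ]
t 14.05 pos [ 581.5 -393.4   83.5] jawyaw -77.3 xaxis [-0.  0. -1.] F [ 0.4 -0.  -2.5] open mm 15.3 q [-0.76  0.61  1.36  0.    1.17  0.59]
turn about tool x deg 20.7  alt -159.3 q6 0.59
after the turn: tool shift mm [   1.5 -605.1   88.1]  tilt fix (rotvec tool deg) [0.   0.02 0.03]
```

View pics/s5c.png

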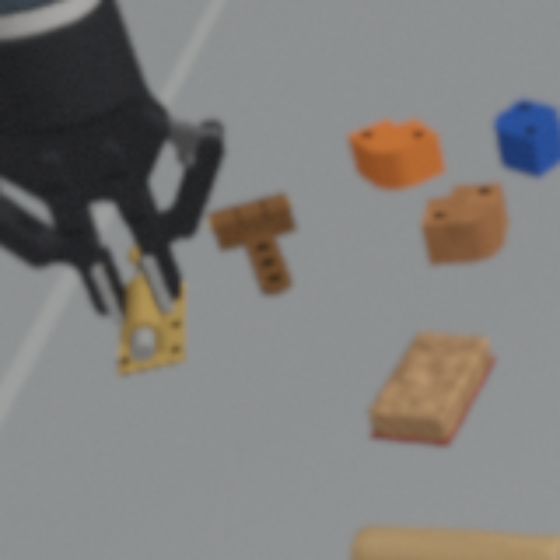

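Call:
drive_tool(
  increments=[
    [0, 0, 0, 10.35, 0, 0, -1],
    [0, 0, 0, 10.35, 0, 0, -1],
    [0, -0.05, 0.0073, 0, 0, 0, -1],
    [0, -0.05, 0.0073, 0, 0, 0, -1],
    [0, -0.05, 0.0073, 0, 0, 0, -1],
    [0, -0.05, 0.0073, 0, 0, 0, -1],
    [0, -0.05, 0.0073, 0, 0, 0, -1],
    [0, -0.05, 0.0073, 0, 0, 0, -1],
    [0, -0.05, 0.0073, 0, 0, 0, -1],
    [0, -0.05, 0.0073, 0, 0, 0, -1],
  ],
)

```text
time_s: 15.35
eef_pos: [0.5787, 0.0123, 0.0825]
eef_rot: [0.05, -0.705, 0.049, 0.706]
wrist_force: [0.3, 0.4, -2.0]
opening: 0.178
```

Call:
drive_tool(
  increments=[
    [0, -0.05, 0.0073, 0, 0, 0, -1],
    [0, -0.05, 0.0073, 0, 0, 0, -1],
    [0, -0.05, 0.0073, 0, 0, 0, -1],
    [0, -0.05, 0.0073, 0, 0, 0, -1],
    [0, 0, 0, 0, 0, 0, -1],
    [0, 0, 0, 0, 0, 0, -1],
  ],
)

```text
time_s: 16.1
eef_pos: [0.578, 0.2123, 0.0826]
eef_rot: [0.049, -0.705, 0.05, 0.706]
wrist_force: [0.4, -0.3, -2.1]
opening: 0.177
```

```bash
python3 - <<'E'
from h import *; from plan import *
rep((578.5,218.1,34),82)
c=grab('scene','s6'); im=c['img'][:,:,::-1][100:280,370:560]; cv2.imwrite('pics/s6c.png',cv2.resize(im,None,fx=3.5,fy=3.5))
E
```

```text
t 16.1 pos [578.  212.3  82.6] jawyaw -98.0 xaxis [-0.002 -0.001 -1.   ] F [ 0.4 -0.3 -2.1] open mm 15.0 q [ 0.16  0.45  1.61 -0.    1.08  1.87]
turn about tool x deg 0.0  alt -180.0 q6 1.87
after the turn: tool shift mm [48.6 -5.8  0.3]  tilt fix (rotvec tool deg) [-0.    0.12 -0.06]
```

View pics/s6c.png

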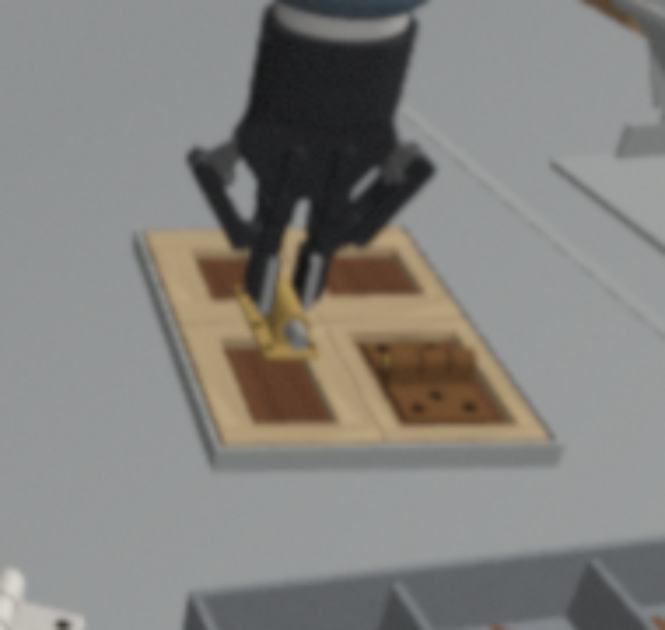

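Call:
drive_tool(
  increments=[
    [0, -0.005, 0, 0, 0, 0, -1],
    [0.02, 0, 0, 0, 0, 0, -1],
    [0.015, 0, 0, 0, 0, 0, -1],
    [0.008, 0, 0, 0, 0, 0, -1],
    [0, 0, 0, 0, 0, 0, -1],
    [0, 0, 0, 0, 0, 0, -1],
  ],
)

```text
time_s: 16.9
eef_pos: [0.58, 0.2177, 0.0412]
eef_rot: [-0.05, 0.706, -0.049, -0.705]
wrist_force: [0.6, 0.7, -2.6]
opening: 0.177
```

```bash
python3 -c "
from plan import *
rep((578.5,218.1,34),82)"
```

```text
t 16.9 pos [580.  217.7  41.2] jawyaw -98.0 xaxis [ 0.001  0.    -1.   ] F [ 0.6  0.7 -2.6] open mm 15.0 q [ 0.17  0.52  1.61 -0.    1.01  1.88]
turn about tool x deg -0.0  alt 180.0 q6 1.88
after the turn: tool shift mm [ 7.2 -0.2  1.5]  tilt fix (rotvec tool deg) [-0.   -0.04  0.01]
```

Call:
drive_tool(
  increments=[
    [0.003, 0, 0.001, 0, 0, 0, -1],
    [0.003, 0, 0, 0, 0, 0, -1],
    [0, 0, 0, 0, 0, 0, -1],
    [0, 0, 0, 0, 0, 0, -1],
  ],
)

```text
time_s: 17.4
eef_pos: [0.5786, 0.2177, 0.0349]
eef_rot: [-0.049, 0.705, -0.049, -0.705]
wrist_force: [-0.2, -0.1, -2.0]
opening: 0.176
```

Call:
drive_tool(
  increments=[
    [0.0012, 0, 0, 0, 0, 0, -1],
    [0, 0, 0, 0, 0, 0, -1],
    [0, 0, 0, 0, 0, 0, -0.25],
    [0, 0, 0, 0, 0, 0, -0.25],
    [0, 0, 0, 0, 0, 0, -0.25],
    [-0.015, 0, 0, 0, 0, 0, -0.25],
    [-0.03, 0, 0, 0, 0, 0, -0.25],
    [-0.04, 0, 0, 0, 0, 0, -0.25],
    [0, 0, 0, 0, 0, 0, -0.25],
    [0, 0, 0, 0, 0, 0, -0.25],
  ],
)

```text
time_s: 18.65
eef_pos: [0.5786, 0.2177, 0.1192]
eef_rot: [-0.05, 0.706, -0.049, -0.705]
wrist_force: [-0.3, 0.4, 0.4]
opening: 0.375
```

```bash
python3 -c "
from plan import *
rep((580.9,-126,75),94.2)"
```

```text
t 18.65 pos [578.6 217.7 119.2] jawyaw -98.0 xaxis [ 0.001  0.    -1.   ] F [-0.3  0.4  0.4] open mm 31.9 q [0.17 0.4  1.59 0.   1.15 1.88]
turn about tool x deg -12.2  alt 167.8 q6 1.88
after the turn: tool shift mm [ 44.2 343.   22.9]  tilt fix (rotvec tool deg) [-0.   -0.04  0.01]
```

Call:
drive_tool(
  increments=[
    [0, 0, 0, -6.1, 0, 0, -0.1],
    [0, 0, 0, -6.1, 0, 0, -0.1],
    [0, 0.049, 0.0033, 0, 0, 0, -0.1],
    [0, 0.049, 0.0033, 0, 0, 0, -0.1],
    [0, 0.049, 0.0033, 0, 0, 0, -0.1],
    [0, 0.049, 0.0033, 0, 0, 0, -0.1],
    [0, 0.049, 0.0033, 0, 0, 0, -0.1],
    [0, 0.049, 0.0033, 0, 0, 0, -0.1],
    [0.02, 0.049, 0.0033, 0, 0, 0, -0.1],
    [0.024, 0, 0, 0, 0, 0, -0.1],
  ],
)

```text
time_s: 19.9
eef_pos: [0.5802, -0.1298, 0.0737]
eef_rot: [-0.024, -0.707, -0.024, 0.707]
wrist_force: [0.4, 0.6, -0.1]
opening: 0.449
```

Call:
drive_tool(
  increments=[
    [0, 0, 0, 0, 0, 0, -0.1],
    [0, 0, 0, 0, 0, 0, -0.1],
  ],
)

```text
time_s: 20.15
eef_pos: [0.5804, -0.1255, 0.0746]
eef_rot: [-0.026, -0.706, -0.026, 0.707]
wrist_force: [0.3, 0.2, 0.3]
opening: 0.446
```

```bash
python3 - <<'E'
from h import *; from plan import *
rep((580.9,-126,23),94.2)
c=grab('top','t7'); im=c['img'][:,:,::-1]
a=im[145:285,125:245]; b=im[130:270,300:420]
cv2.imwrite('pics/t7c.png',cv2.resize(np.hstack([a,b]),None,fx=3.3,fy=3.3,interpolation=cv2.INTER_CUBIC))
E
```

```text
t 20.15 pos [ 580.4 -125.5   74.6] jawyaw -85.8 xaxis [-0.001  0.    -1.   ] F [0.3 0.2 0.3] open mm 37.9 q [-0.41  0.42  1.67  0.    1.05  1.08]
turn about tool x deg 0.0  alt -180.0 q6 1.08
after the turn: tool shift mm [51.6  0.6 -0.5]  tilt fix (rotvec tool deg) [0.   0.04 0.03]
```

View pics/t7c.png

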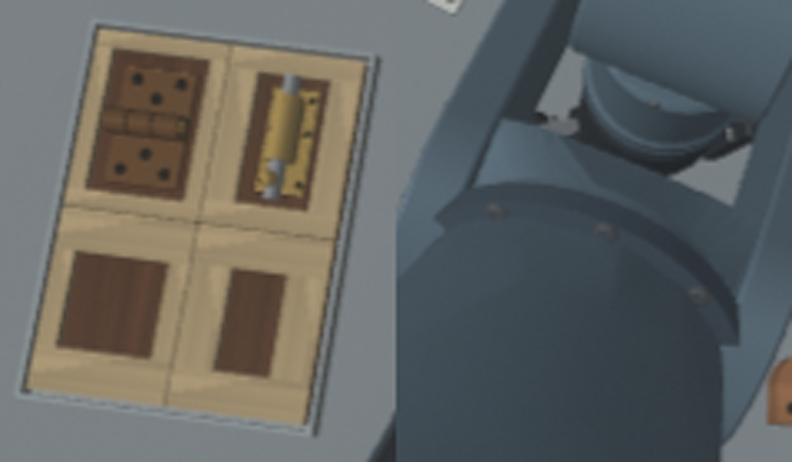

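The bolt sits in its narrow recess (upper-right pad). I'll check it more closely later. Now the keep.

Call:
drive_tool(
  increments=[
    [0.02, 0.0006, -0.0005, 0, 0, 0, -0.1],
    [0.02, 0, 0, 0, 0, 0, -0.1],
    [0.0115, 0, 0, 0, 0, 0, -0.1],
    [0, 0, 0, 0, 0, 0, -0.1],
    [0, 0, 0, 0, 0, 0, -1],
    [0, 0, 0, 0, 0, 0, -1],
    [0, 0, 0, 0, 0, 0, -1],
    [0, 0, 0, 0, 0, 0, -1],
    [0, 0, 0, 0, 0, 0, -1],
  ],
)

```text
time_s: 21.32
eef_pos: [0.5816, -0.1268, 0.0238]
eef_rot: [0.026, 0.707, 0.026, -0.706]
wrist_force: [-0.7, -0.3, 4.6]
opening: 0.141
```

Call:
drive_tool(
  increments=[
    [-0.01, 0, 0, 0, 0, 0, -1],
    [-0.02, 0, 0, 0, 0, 0, -1],
    [-0.03, 0, 0, 0, 0, 0, -1],
    [0, 0, 0, 0, 0, 0, -1],
    [0, 0, 0, 0, 0, 0, -1],
  ],
)

```text
time_s: 21.95
eef_pos: [0.5808, -0.1265, 0.0833]
eef_rot: [0.026, 0.707, 0.026, -0.707]
wrist_force: [-0.1, 0.1, -1.7]
opening: 0.138
```

```bash
python3 - <<'E'
from h import *; from plan import *
rep((454.8,235.6,82),82)
c=grab('scene','s8'); im=c['img'][:,:,::-1][100:260,210:370]; cv2.imwrite('pics/s8c.png',cv2.resize(im,None,fx=3.5,fy=3.5))
E
```

```text
t 21.95 pos [ 580.8 -126.5   83.3] jawyaw -85.8 xaxis [ 0. -0. -1.] F [-0.1  0.1 -1.7] open mm 11.7 q [-0.41  0.41  1.67 -0.    1.06  1.08]
turn about tool x deg 12.2  alt -167.8 q6 1.08
after the turn: tool shift mm [   1.3 -341.1  175.2]  tilt fix (rotvec tool deg) [ 0. -0. -0.]
```

View pics/s8c.png

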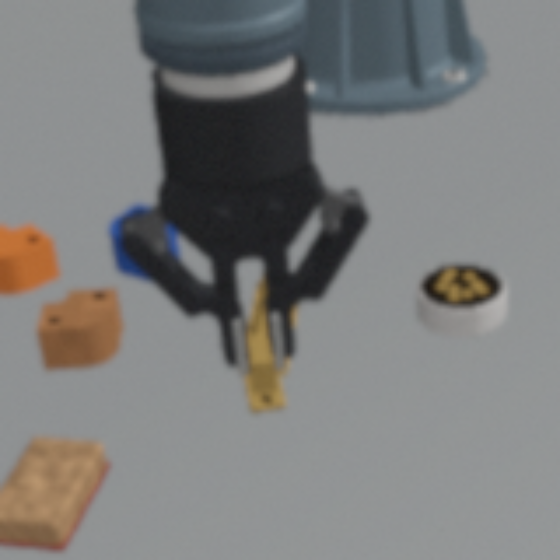

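Call:
drive_tool(
  increments=[
    [0, 0, 0, 6.1, 0, 0, -1],
    [0, 0, 0, 6.1, 0, 0, -1],
    [0, -0.0426, 0.0219, 0, 0, 0, -1],
    [0, -0.0426, 0.0219, 0, 0, 0, -1],
    [0, -0.0426, 0.0219, 0, 0, 0, -1],
    [0, -0.0426, 0.0219, 0, 0, 0, -1],
    [0, -0.0426, 0.0219, 0, 0, 0, -1],
    [0, -0.0426, 0.0219, 0, 0, 0, -1],
    [0, -0.0426, 0.0219, 0, 0, 0, -1],
    [0, -0.0426, 0.0219, 0, 0, 0, -1],
  ],
)

```text
time_s: 23.25
eef_pos: [0.4536, 0.2365, 0.0821]
eef_rot: [0.049, -0.705, 0.05, 0.706]
wrist_force: [1.2, 0.6, -0.3]
opening: 0.142
```

Call:
drive_tool(
  increments=[
    [0, 0, 0, 0, 0, 0, -1],
    [0, 0, 0, 0, 0, 0, -1],
    [0.02, 0, 0, 0, 0, 0, -1],
    [0.01, 0, 0, 0, 0, 0, -1],
    [0, 0, 0, 0, 0, 0, -1],
    [0, 0, 0, 0, 0, 0, -1],
  ],
)

```text
time_s: 24.0
eef_pos: [0.4557, 0.2349, 0.0535]
eef_rot: [-0.05, 0.705, -0.05, -0.705]
wrist_force: [-0.9, 0.1, -0.8]
opening: 0.143
```

```bash
python3 - <<'E'
from h import *; from plan import *
rep((454.8,235.6,33),82)
c=grab('scene','s9'); im=c['img'][:,:,::-1][100:280,370:560]; cv2.imwrite('pics/s9c.png',cv2.resize(im,None,fx=3.5,fy=3.5))
E
```

```text
t 24.0 pos [455.7 234.9  53.5] jawyaw -98.1 xaxis [ 0.  0. -1.] F [-0.9  0.1 -0.8] open mm 12.1 q [ 0.24  0.3   1.89 -0.    0.95  1.96]
turn about tool x deg -0.1  alt 179.9 q6 1.96
after the turn: tool shift mm [20.5 -0.5  0.9]  tilt fix (rotvec tool deg) [-0.   -0.02  0.01]
```

View pics/s9c.png

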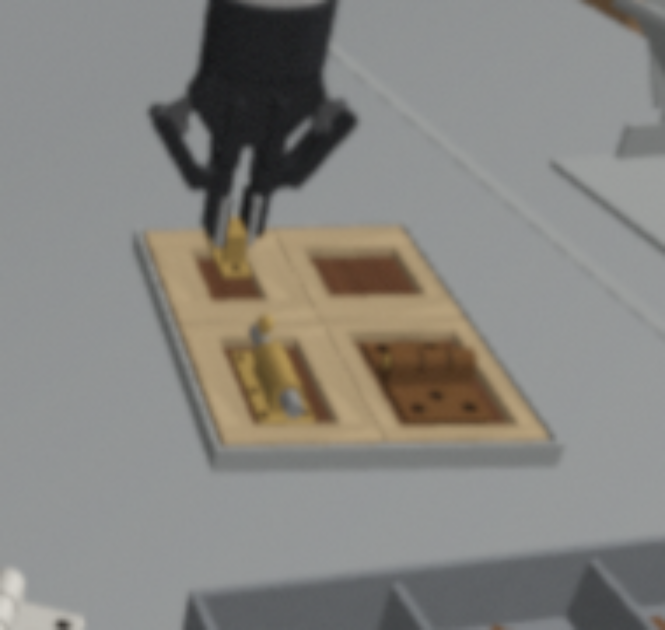

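Call:
drive_tool(
  increments=[
    [0.008, -0.0005, 0.0009, 0, 0, 0, -1],
    [0.007, 0, 0, 0, 0, 0, -1],
    [0.003, 0, 0, 0, 0, 0, -1],
    [0.0018, 0, 0, 0, 0, 0, -1],
    [0, 0, 0, 0, 0, 0, -1],
    [0, 0, 0, 0, 0, 0, -1],
  ],
)

```text
time_s: 24.8
eef_pos: [0.4545, 0.236, 0.0335]
eef_rot: [-0.05, 0.705, -0.049, -0.705]
wrist_force: [0.3, 0.5, -1.1]
opening: 0.144
```

Call:
drive_tool(
  increments=[
    [0, 0, 0, 0, 0, 0, -0.35],
    [0, 0, 0, 0, 0, 0, -0.35],
    [0, 0, 0, 0, 0, 0, -0.35],
    [-0.015, 0, 0, 0, 0, 0, -0.35],
    [-0.03, 0, 0, 0, 0, 0, -0.35],
    [-0.04, 0, 0, 0, 0, 0, -0.35],
    [0, 0, 0, 0, 0, 0, -0.35],
    [0, 0, 0, 0, 0, 0, -0.35],
  ],
)

```text
time_s: 25.8
eef_pos: [0.4542, 0.2359, 0.1187]
eef_rot: [-0.05, 0.706, -0.049, -0.705]
wrist_force: [-0.5, -0.2, -0.5]
opening: 0.324
```

```bash
python3 -c "
from plan import *
rep((437.2,-243,95),86)
rep((437.2,-243,95),-4)"
```

```text
t 25.8 pos [454.2 235.9 118.7] jawyaw -98.0 xaxis [ 0.001  0.    -1.   ] F [-0.5 -0.2 -0.5] open mm 27.6 q [0.25 0.19 1.87 0.   1.08 1.96]
turn about tool x deg -4.0  alt 176.0 q6 1.96
after the turn: tool shift mm [ 23.7 478.9 -16.4]  tilt fix (rotvec tool deg) [-0.   -0.03  0.01]
t 25.8 pos [454.2 235.9 118.7] jawyaw -98.0 xaxis [ 0.001  0.    -1.   ] F [-0.5 -0.2 -0.5] open mm 27.6 q [0.25 0.19 1.87 0.   1.08 1.96]
turn about tool x deg 86.0  alt -94.0 q6 1.96
after the turn: tool shift mm [  23.7  -16.4 -478.9]  tilt fix (rotvec tool deg) [-0.   -0.03  0.01]
```

Call:
drive_tool(
  increments=[
    [0, 0, 0, -5, 0, 0, 0.7],
    [0, 0.053, -0.0009, 0, 0, 0, 0.7],
    [0, 0.053, -0.0009, 0, 0, 0, 0.7],
    [0, 0.053, -0.0009, 0, 0, 0, 0.7],
    [0, 0.053, -0.0009, 0, 0, 0, 0.7],
    [0, 0.053, -0.0009, 0, 0, 0, 0.7],
    [0, 0.053, -0.0009, 0, 0, 0, 0.7],
    [0, 0.053, -0.0009, 0, 0, 0, 0.7],
    [0, 0.053, -0.0009, 0, 0, 0, 0.7],
    [0, 0.053, -0.0009, 0, 0, 0, 0.7],
  ],
)

```text
time_s: 27.05
eef_pos: [0.4361, -0.2419, 0.1171]
eef_rot: [0.019, -0.706, 0.018, 0.708]
wrist_force: [0.8, 0.0, 0.6]
opening: 0.85
```

Call:
drive_tool(
  increments=[
    [0, 0, 0, 0, 0, 0, 0.7],
    [0, 0, 0, 0, 0, 0, 0.7],
    [0, 0, 0, 0, 0, 0, 0.7],
  ],
)

```text
time_s: 27.42
eef_pos: [0.4369, -0.2392, 0.1177]
eef_rot: [0.019, -0.706, 0.018, 0.707]
wrist_force: [0.4, -0.7, -0.3]
opening: 0.849
```

```bash
python3 - <<'E'
from h import *; from plan import *
rep((434.2,-243.3,20),87)
c=grab('top','t10'); im=c['img'][:,:,::-1]
a=im[145:285,125:245]; b=im[170:310,360:480]
cv2.imwrite('pics/t10c.png',cv2.resize(np.hstack([a,b]),None,fx=3.3,fy=3.3,interpolation=cv2.INTER_CUBIC))
c=grab('scene','s10'); im=c['img'][:,:,::-1][60:230,150:310]; cv2.imwrite('pics/s10c.png',cv2.resize(im,None,fx=3.5,fy=3.5))
E
```

```text
t 27.43 pos [ 436.9 -239.2  117.7] jawyaw -92.9 xaxis [-0.001  0.001 -1.   ] F [ 0.4 -0.7 -0.3] open mm 72.2 q [-0.74  0.17  1.9   0.    1.08  0.88]
turn about tool x deg 0.1  alt -179.9 q6 0.88
after the turn: tool shift mm [97.7  4.2  2.5]  tilt fix (rotvec tool deg) [0.   0.08 0.08]
```

View pics/t10c.png

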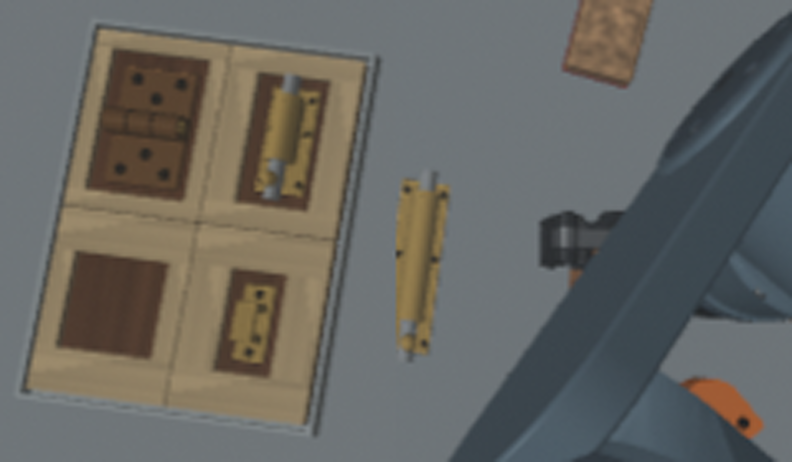

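View pics/s10c.png

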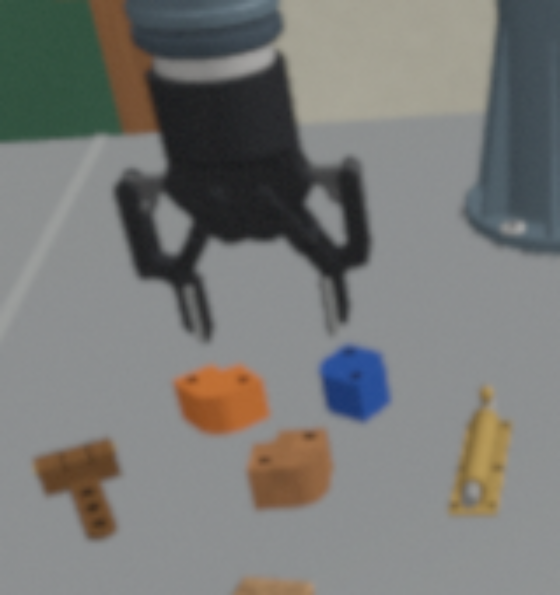

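The keep sits upright in the smallest recess. The gripper is above the teak block and well clear of the blue and orange blocks.

Call:
drive_tool(
  increments=[
    [0.03, 0.004, 0.0025, 0, 0, 0, 0.6],
    [0.03, 0, 0, 0, 0, 0, 0.6],
    [0.02, 0, 0, 0, 0, 0, 0.6],
    [0.012, 0, 0, 0, 0, 0, 0.6],
    [0.005, 0, 0, 0, 0, 0, 0.6],
    [0, 0, 0, 0, 0, 0, 0.6],
    [0, 0, 0, 0, 0, 0, 0.6],
  ],
)

```text
time_s: 28.4
eef_pos: [0.4351, -0.2451, 0.0221]
eef_rot: [-0.018, 0.707, -0.019, -0.706]
wrist_force: [-0.1, -0.6, 0.3]
opening: 0.798
```

Call:
drive_tool(
  increments=[
    [0, 0, 0, 0, 0, 0, 0.2],
    [0, 0, 0, 0, 0, 0, -1],
    [0, 0, 0, 0, 0, 0, -1],
    [0, 0, 0, 0, 0, 0, -1],
    [0, 0, 0, 0, 0, 0, -1],
  ],
)

```text
time_s: 29.02
eef_pos: [0.4351, -0.2452, 0.0223]
eef_rot: [-0.018, 0.707, -0.019, -0.706]
wrist_force: [-0.8, 1.6, 5.6]
opening: 0.528
```

Call:
drive_tool(
  increments=[
    [-0.01, 0, 0, 0, 0, 0, -1],
    [-0.02, 0, 0, 0, 0, 0, -1],
    [-0.03, 0, 0, 0, 0, 0, -1],
    [0, 0, 0, 0, 0, 0, -1],
    [0, 0, 0, 0, 0, 0, -1],
  ],
)

```text
time_s: 29.65
eef_pos: [0.4343, -0.2445, 0.0811]
eef_rot: [0.019, -0.707, 0.019, 0.707]
wrist_force: [0.5, -0.4, -0.6]
opening: 0.521
```

```bash
python3 - <<'E'
from h import *; from plan import *
a=np.radians(-8); g=np.array([467.5,326.4])-3*np.array([np.cos(a),np.sin(a)]); print(g)
rep((*g,80),82)
c=grab('scene','s11'); im=c['img'][:,:,::-1][60:230,150:310]; cv2.imwrite('pics/s11c.png',cv2.resize(im,None,fx=3.5,fy=3.5))
E
```

```text
[464.52919579 326.8175193 ]
t 29.65 pos [ 434.3 -244.5   81.1] jawyaw -93.0 xaxis [-0.  0. -1.] F [ 0.5 -0.4 -0.6] open mm 44.3 q [-0.75  0.23  1.92  0.    1.    0.87]
turn about tool x deg 5.0  alt -175.0 q6 0.87
after the turn: tool shift mm [   1.1 -569.9   49.5]  tilt fix (rotvec tool deg) [0.   0.01 0.01]
```

View pics/s11c.png

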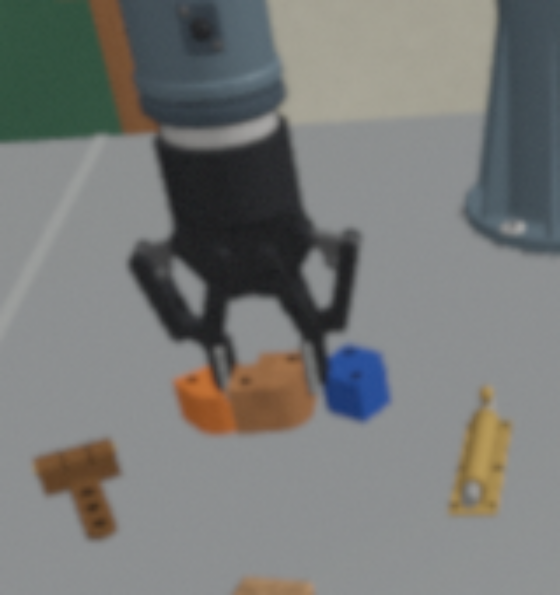

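Call:
drive_tool(
  increments=[
    [-0.015, 0, 0, 5, 0, 0, -1],
    [0, -0.0475, 0.0041, 0, 0, 0, -1],
    [0, -0.0475, 0.0041, 0, 0, 0, -1],
    [0, -0.0475, 0.0041, 0, 0, 0, -1],
    [0, -0.0475, 0.0041, 0, 0, 0, -1],
    [0, -0.0475, 0.0041, 0, 0, 0, -1],
    [0, -0.0475, 0.0041, 0, 0, 0, -1],
    [0, -0.0475, 0.0041, 0, 0, 0, -1],
    [0, -0.0475, 0.0041, 0, 0, 0, -1],
    [0, -0.0475, 0.0041, 0, 0, 0, -1],
  ],
)

```text
time_s: 30.95
eef_pos: [0.4567, 0.1852, 0.0952]
eef_rot: [0.049, -0.705, 0.05, 0.706]
wrist_force: [-0.2, -0.2, -0.6]
opening: 0.522
```

Call:
drive_tool(
  increments=[
    [0, -0.0475, 0.0041, 0, 0, 0, -1],
    [0, -0.0475, 0.0041, 0, 0, 0, -1],
    [0, -0.0475, 0.0041, 0, 0, 0, -1],
    [0, 0, 0, 0, 0, 0, -1],
    [0, 0, 0, 0, 0, 0, -1],
    [0.02, 0, 0, 0, 0, 0, -1],
    [0.015, 0, 0, 0, 0, 0, -1],
    [0, 0, 0, 0, 0, 0, -1],
    [0, 0, 0, 0, 0, 0, -1],
  ],
)

```text
time_s: 32.08
eef_pos: [0.4657, 0.3262, 0.0616]
eef_rot: [-0.05, 0.705, -0.05, -0.705]
wrist_force: [-0.4, 0.2, 0.1]
opening: 0.524
```

```bash
python3 - <<'E'
from h import *; from plan import *
rep((464.5,326.8,31),82)
c=grab('scene','s12'); im=c['img'][:,:,::-1][80:260,370:560]; cv2.imwrite('pics/s12c.png',cv2.resize(im,None,fx=3.5,fy=3.5))
E
```

```text
t 32.08 pos [465.7 326.2  61.6] jawyaw -98.1 xaxis [ 0.  0. -1.] F [-0.4  0.2  0.1] open mm 44.5 q [ 0.4   0.39  1.74 -0.    1.    2.11]
turn about tool x deg -0.1  alt 179.9 q6 2.11
after the turn: tool shift mm [30.6 -0.4  1.2]  tilt fix (rotvec tool deg) [-0.   -0.01  0.  ]
```

View pics/s12c.png

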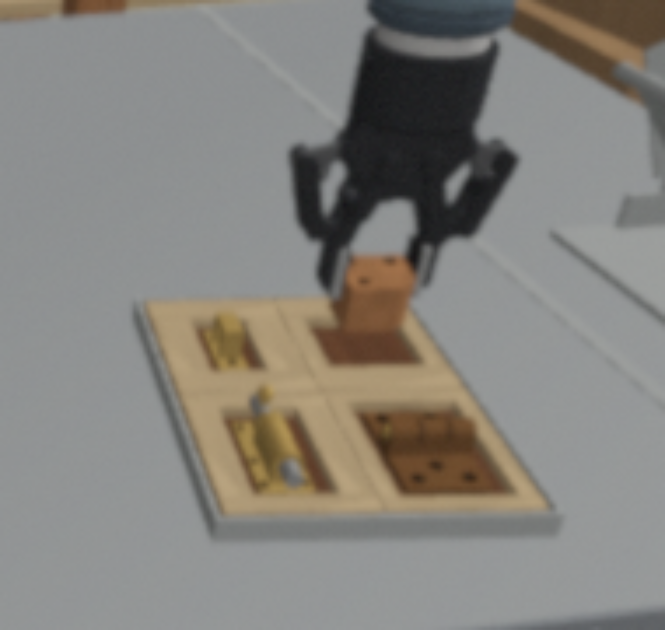

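Call:
drive_tool(
  increments=[
    [0.012, 0, 0.001, 0, 0, 0, -1],
    [0.01, 0, 0, 0, 0, 0, -1],
    [0.005, 0, 0, 0, 0, 0, -1],
    [0.002, 0, 0, 0, 0, 0, -1],
    [0, 0, 0, 0, 0, 0, -1],
    [0, 0, 0, 0, 0, 0, -1],
  ],
)

```text
time_s: 32.88
eef_pos: [0.4647, 0.3269, 0.0327]
eef_rot: [-0.05, 0.706, -0.049, -0.705]
wrist_force: [0.4, 0.7, -0.1]
opening: 0.522
```

```bash
python3 - <<'E'
from h import *; from plan import *
rep((464.5,326.8,31.5),82)
c=grab('scene','s13'); im=c['img'][:,:,::-1][110:240,390:530]; cv2.imwrite('pics/s13c.png',cv2.resize(im,None,fx=4.5,fy=4.5,interpolation=cv2.INTER_CUBIC))
E
```

```text
t 32.88 pos [464.7 326.9  32.7] jawyaw -98.0 xaxis [ 0.001  0.    -1.   ] F [ 0.4  0.7 -0.1] open mm 44.3 q [0.4  0.44 1.75 0.   0.95 2.11]
turn about tool x deg -0.0  alt 180.0 q6 2.11
after the turn: tool shift mm [1.2 0.1 0.2]  tilt fix (rotvec tool deg) [-0.   -0.03  0.02]
```

View pics/s13c.png

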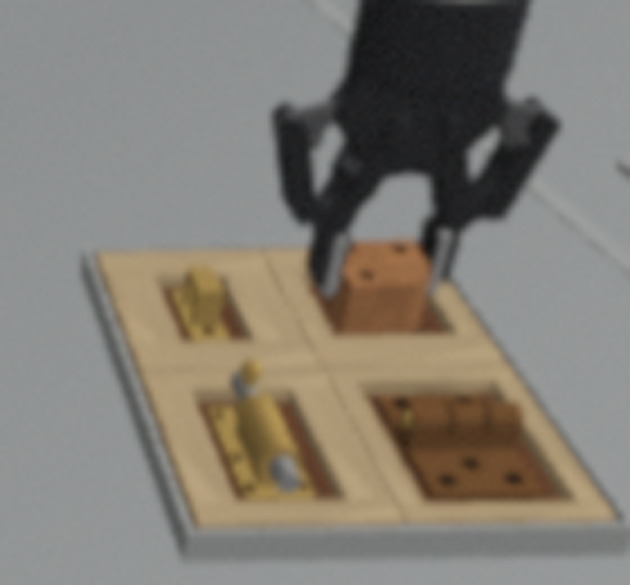

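Call:
drive_tool(
  increments=[
    [0.001, 0, 0, 0, 0, 0, -1],
    [0, 0, 0, 0, 0, 0, -1],
    [0, 0, 0, 0, 0, 0, 0.4],
    [0, 0, 0, 0, 0, 0, 0.4],
    [0, 0, 0, 0, 0, 0, 0.4],
    [-0.015, 0, 0, 0, 0, 0, 0.4],
    [-0.03, 0, 0, 0, 0, 0, 0.4],
    [-0.05, 0, 0, 0, 0, 0, 0.4],
    [-0.05, 0, 0, 0, 0, 0, 0.4],
    [0, 0, 0, 0, 0, 0, 0.4],
  ],
)

```text
time_s: 34.17
eef_pos: [0.4675, 0.3282, 0.1828]
eef_rot: [-0.051, 0.709, -0.048, -0.702]
wrist_force: [0.0, 0.5, 0.1]
opening: 0.702
```

Call:
drive_tool(
  increments=[
    [0, 0.05, 0.02, 0, 0, 0, 0.4],
    [0, 0.05, 0.02, 0, 0, 0, 0.4],
    [0, 0.05, 0.02, 0, 0, 0, 0.4],
    [0, 0.05, 0.02, 0, 0, 0, 0.4],
    [0, 0.05, 0, 0, 0, 0, 0.4],
    [0, 0.05, 0, 0, 0, 0, 0.4],
    [0, 0.05, 0, 0, 0, 0, 0.4],
    [0, 0, 0, 0, 0, 0, 0.4],
  ],
)

```text
time_s: 35.17
eef_pos: [0.336, -0.0115, 0.1765]
eef_rot: [-0.052, 0.705, -0.052, -0.705]
wrist_force: [0.1, -0.1, 0.1]
opening: 0.7
```

```bash
python3 - <<'E'
from meas import *; from plan import *
rep()
c=grab('top','t14'); im=c['img'][:,:,::-1]
a=im[145:285,125:245]
s=grab('scene','s14'); b=s['img'][:,:,::-1][130:250,390:530]
cv2.imwrite('pics/t14c.png',cv2.resize(a,None,fx=4,fy=4,interpolation=cv2.INTER_CUBIC))
cv2.imwrite('pics/s14c.png',cv2.resize(b,None,fx=4.5,fy=4.5,interpolation=cv2.INTER_CUBIC))
P=cloud(c)
for n,(x,y),zt,w in [('hinge',(588,309),.025,30),('bolt',(575,218),.024,48),('keep',(455,235),.025,30),('block',(467,326),.028,40)]:
    m=(abs(P[...,0]*1000-x)<w)&(abs(P[...,1]*1000-y)<min(w,40))&(P[...,2]>zt)&(P[...,2]<.1)
    q=P[m]; r=cv2.minAreaRect((q[:,:2]*1000).astype(np.float32)); print(n,len(q),np.round(r[0],1),np.round(r[1],1),round(r[2],1),'z pct',np.percentile(q[:,2]*1000,[50,90,98]).round(1))
E
```

```text
t 35.17 pos [336.  -11.5 176.5] jawyaw -98.4 xaxis [ 0.001 -0.001 -1.   ] F [ 0.1 -0.1  0.1] open mm 59.5 q [-0.39 -0.34  2.23 -0.    1.25  1.33]
hinge 184 [585.9 306.1] [52.6 16. ] 81.8 z pct [32.9 35.8 37.3]
bolt 277 [575.2 216.3] [18.2 83.8] 81.3 z pct [31.7 36.7 43. ]
keep 91 [453.9 234.5] [14.4 25.7] 81.0 z pct [34.8 36.6 37.4]
block 475 [466.4 323.3] [48.9 45.9] 82.3 z pct [40.6 42.5 43.8]
```

View pics/t14c.png

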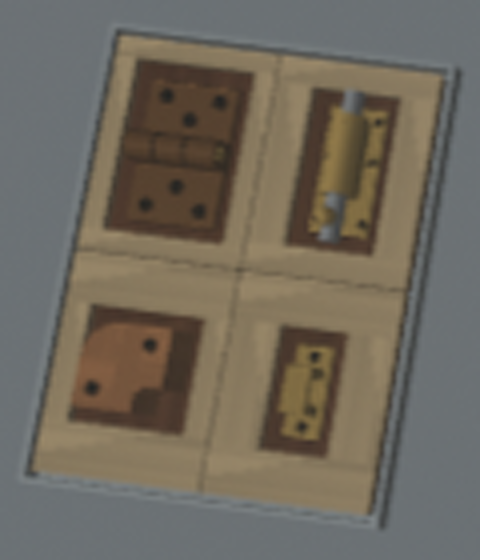

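View pics/s14c.png

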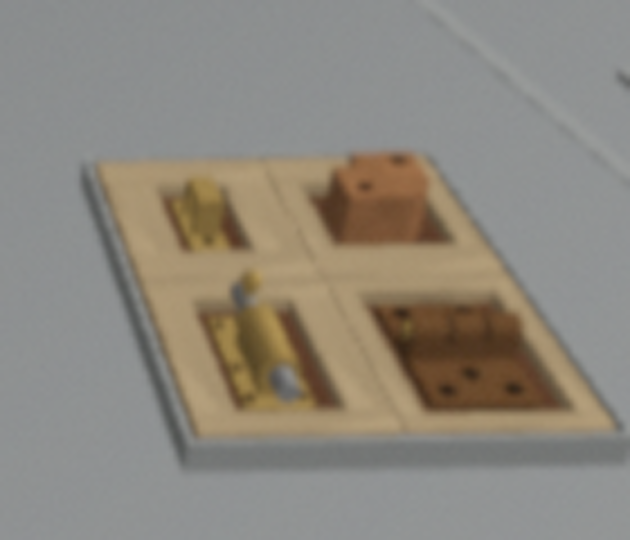

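View pics/t14.png

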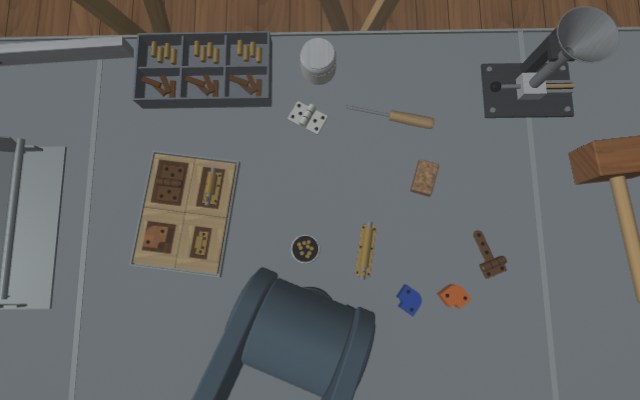

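All four fittings sit level in their recesses. Their tops match floor plus part height, the T-hinge and long bolt haven't moved, and the arm is clear.

```bash
python3 -c "
from bench import hand_in
print(hand_in())"
```

```text
the job is handed in; nothing more can be done
None
```

I laid the four fittings in the tray in the order listed: the equal-leaved hinge, the short bolt, the keep and the teak corner block. Each is in its own recess, and I handed the job in at about 35 s of the 112 s allowed.

- **Position:** in the last pictures and depth readings, every part is upright, within about 4 mm of its recess centre and within about 1° of the tray's yaw (-8°).
- **Height:** the measured tops fit parts lying on the 9 mm recess floor. The hinge and keep read about 35–36 mm, the block about 41 mm and the bolt's knob about 43 mm.
- **Left alone:** the T-hinge, long bolt and look-alikes are where they were. The arm ended clear of everything, and the wrist force readings I saw stayed under about 7 N.

No check failed. The positions are only as good as the camera, which has about 2 mm calibration error and a few mm of depth noise.

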